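# Set the eyelet of a door sign and show it to the counter camera

### The job

Set the eyelet in the wooden door sign: with the sign still lying in the hand press, push the press's sprung paddle right down to its stop, hold it there for a moment and let it come back up. Then draw the sign out of the press and hold it in the air over the counter camera for inspection: eyelet over the middle of the glass and about 60 mm off it, the sign parallel to the tilted glass and lying straight up it with the eyelet end towards the glass's high edge, underside to the glass and touching nothing but the gripper. Finish while still holding it there; do not drop the sign, let it touch the camera, or disturb the other things on the counter.

Things in the scene. Friction and masses are not known exactly. Their poses are not given: they have to be found in the camera images.
- paddle (a joint): Angle of the press's paddle lever (rad): 0 = up at rest, grows as it is pushed down, 0.35 = on its stop (above 0.31 counts as down). It is sprung: about 5 N on the pad starts it, about 14 N holds it at the stop, and it comes back up by itself. Friction does not hold it.
- paddle_pad (a point): Middle of the top face of the black rubber pad at the lever's robot-side end, 50 x 56 mm, about 168 mm above the counter at rest, where to push down; it slopes up towards its free end by 17 degrees at rest and is almost level (3 degrees the other way) on the stop, having sunk about 30 mm.
- paddle_hinge (a point): The lever's hinge line, at the rear of the press, level and along the press's y axis, 135 mm above the counter; the pad's middle lies 83 mm in front of it (along -x of the press) at rest.
- ram_point (a point): On the ram's axis of the grey steel hand press, fixed, 56 mm above the counter (top face of the sign lying there). x runs from the mouth back to the column, z up: work is drawn out along -x, roughly to the robot. The upper arm (underside 72, top 102 mm high, 44 mm wide) reaches 18 mm in front of this point over the sign; draw the sign's inner end past that before lifting.
- sign_center (a point): Centre (half-way up) of the loose wooden door sign: board 180 mm long (x), 50 wide (y), 6 thick (z up), 30 to 54 g, thin aluminium panel on top, brass eyelet 16 mm across near its +x end. At the start flat in the press, x along the press's x, eyelet under the ram, sticking out some 127 mm past the lever pad towards the robot. Can be taken by its long edges from above.
- sign_eyelet (a point): Centre of the eyelet at the underside of the sign, 72 mm from the sign's centre towards +x of the sign, 18 mm from that end; 50 mm above the counter at the start. Axes as the sign's.
- glass: Counter camera: a black head 110 x 110 mm, 35 mm thick, on a foot fixed to the counter, with an 84 mm square grey glass and a dark round lens in its middle on the upper face, tilted 20 degrees towards the robot's side. Origin: middle of the glass's surface, 88 mm above the counter. z: out of the glass (up, leaning to the robot); x: up along the glass from its low (robot-side) to its high edge; y: level, across.
- press: The hand press, fixed; origin on the counter below ram_point, same axes. The lever pad reaches 35 mm in front (-x) of the origin. The sign lies on a steel bar 26 mm wide, 12 mm thick, top 50 mm high, that reaches 130 mm in front; below the bar is a 12 mm base plate, 100 mm wide, up to 75 mm in front, then bare counter.
- camera: The counter camera's foot, 130 x 130 mm; origin on the counter below the middle of the glass; z up, x away from the robot's side.
- sign: The door sign; origin at the centre of its underside; axes as sign_center.
- pencil_pot: Bystander: grey pot 72 mm across, 95 mm high, with pencils up to 170 mm high; origin at the centre of its underside. Leave alone.
- tape: Bystander: tape dispenser 130 x 55 mm, 86 mm high; origin at the centre of its underside. Leave alone.
- notebooks: Bystander: stack of four small notebooks, 150 x 105 x 40 mm; origin at the centre of its underside. Leave alone.
- eyelet_jar: Bystander: small jar 48 mm across, 55 mm high; origin at the centre of its underside. Leave alone.
Things that resemble listed ones, but are neither listed nor needed, are in the scene too. What is shaped like the sign but blue is not meant. What is shaped like the camera but red is not meant.

How it is judged:
By the outcome, as a careful person would: the job done as asked, in the order asked, and still so for the second after the job is handed in, while the arm keeps its last pose, push and grip.
It also fails if it takes over 54 s, if anything falls off the work surface, if the arm or the gripper's body presses on something with over 40 N, if the wrist force passes 120 N, or if a joint passes its speed limit or range.

### The arm

A 6-joint arm with a two-finger parallel gripper is mounted at the origin on the work surface. World frame = base frame: x ahead of the robot, y to its left, z up, the work surface at z = 0. Lengths are in m, angles in degrees, forces in N, time in s.
With the tool pointing down it reaches from about 0.35 to 1 m from the base axis. Payload 7.1 kg.
Tool frame: the origin (TCP) lies between the finger pads; the fingertips stand 19 mm ahead of it and the grasp point (between the pads) is the TCP (arm.tip_reach is the z of the fingertips in the tool frame, in m); z points along the fingers, y is the line along which they close (so a half turn about z gives the same grasp; the last joint's range is limited). The gripper opens to 85 mm and grips with 20 to 120 N. Pads are 22 mm wide; open, the fingers measure 114 mm over their backs; the gripper's body (76 mm by 85 mm) begins 54 mm behind the grasp point. The pads swing forward as they close: fully open they stand 13 mm farther back than shut.
Start: joints at [70.302, 24.242, 93.386, -0, 62.372, -1.089], TCP at [0.199, 0.592, 0.215] pointing down, gripper open.
Joint ranges: [-172.04, 172.04], [-51.8, 120.97], [4.93, 147.93], [-75.15, 255.16], [6.16, 154.13], [-145.62, 145.62]. Speed limits (degrees/s): [136.94, 136.94, 172.46, 180, 180, 180].

### API

Orientations are given as a 3x3 rotation matrix whose columns are the frame's x, y, z axes.
In Python, from rig import arm gives the robot as it stands. The module is installed in compiled form; this text tells all that it offers.
- The arm moves only by the tool arm_command, never from a script. Its argument "deltas" is a list of rows, each a list of 7 numbers: the turn, a rotation vector about the tool's x, y, z in degrees, then the shift along the tool's x, y, z in m, then the opening, from 0 (shut) to 1 (fully open). In form: [[wx, wy, wz, dx, dy, dz, fingers], ...]. A call has 1 to 5 rows; each row is the pose to reach, as a shift and turn from the pose commanded when the call began, along the tool's axes at that moment; what a row does not reach only later rows make up. A row lasts 1/12 s, in which the tool goes at most 41.7 mm and 7.16 degrees, less where a joint would pass 70% of its speed; a pose out of reach is approached as far as the arm can. A call with a gripper value outside its range is refused whole. The fingers move at their own pace and stop on an object; "squeeze" is the grip in N (left out, the last holds). Time passes only in rows, so rows that repeat a pose let the fingers close. It gives the time, the measured TCP pose, the force, the opening and the grip force at its end, in the units of the state.
- arm.observe(): the state, without advancing time (a new reading comes with each control period).
- arm.grab_frame(name): name is "side" or "top"; returns (picture, depth): 384x512x3 uint8, red, green, blue; 384x512 float32, m along the optical axis (not along the pixel's ray), 0 where there is no reading.
- arm.get_calibration(name): a dict with "fx", "fy", "cx", "cy" (pixels), "k1" (the pictures are not rectified: a ray, as slopes to the right and down, at radius r is drawn at 1 + k1 r^2 times it, then the intrinsics apply), "R" (3x3) and "t" (3): a world point X has camera coordinates R X + t. Camera axes: x right, y down, z forward; pixel columns grow to the right and rows downward; lengths in m; the calibration is good to about 2 mm. A picture is of the moment at which its call begins. get_calibration takes no time and is no camera call.
- arm.finish_job(): hands the job in; it is judged then, once.
The state is a dict: "clock": time; "qpos": joint angles; "joint_velocities": joint speeds; "joint_torque": joint torques, N m; "ee_pos": TCP position; "tcp_rot": TCP orientation; "ft_force": force on the tool from outside, world axes, zero at the start; "ft_torque": the same for the moment, N m; "grip_width": finger opening in m; "grasp_force": force on a finger pad.
Only numpy, scipy, OpenCV 4.12 (cv2) and the standard library are available. Lean on these libraries where they do the work, as an engineer would, in place of code of your own. Each camera call takes 0.05 s, during which the arm holds its last target. There are 200 camera calls.

## Working session

There is one attempt and no reset: what is moved stays moved. The work goes in short steps, Python scripts to look and compute and a tool call to move; the robot and the scene stay as the last step left them, time stands still between calls to the robot, and variables do not carry over. Pictures are saved under pics/ and viewed, at most 10 in all, crops included, and the job is handed in when it is done.

Besides the shell and the picture viewer there is one more tool, called by a JSON object that holds its "fn" and its "kwargs", one argument or row to a line. arm_command: Moves the arm, as the interface text tells. Its arguments: {"type":"object","properties":{"deltas":{"type":"array","items":{"type":"array","items":{"type":"number"}}},"squeeze":{"type":"number"}},"required":["deltas"]}

```bash
mkdir -p pics; cat > h.py <<'E'
import numpy as np, cv2
from rig import arm
def grab(n):
    p,d=arm.grab_frame(n); return p,d
def save(f,p): cv2.imwrite('pics/'+f,p[:,:,::-1])
def cloud(n,d):
    c=arm.get_calibration(n); H,W=d.shape
    K=np.array([[c['fx'],0,c['cx']],[0,c['fy'],c['cy']],[0,0,1.]])
    u,v=np.meshgrid(np.arange(W),np.arange(H))
    pts=np.stack([u,v],-1).reshape(-1,1,2).astype(float)
    s=cv2.undistortPoints(pts,K,np.array([c['k1'],0,0,0,0.])).reshape(H,W,2)
    X=np.concatenate([s,np.ones((H,W,1))],-1)*d[...,None]
    return (X-np.array(c['t']))@np.array(c['R'])
E
python3 - <<'E'
from h import *
for n in('side','top'):
    p,d=grab(n); save(n+'0.png',p); np.savez(n+'0.npz',p=p,d=d)
    c=arm.get_calibration(n); R=np.array(c['R']); print(n,c['fx'],c['k1'],-R.T@np.array(c['t']),R[2])
print(arm.observe(),arm.tip_reach)
E
```

```text
side 454.1600766569426 0.027136263573181704 [ 0.21752855 -0.94905528  1.06255492] [ 0.28612957  0.68248822 -0.67256204]
top 486.9009082568037 -0.11690508419975557 [ 2.37865797e-01 -2.72552496e-04  1.87177837e+00] [ 2.00659581e-01  2.80454409e-04 -9.79660989e-01]
{'clock': 0.1, 'qpos': array([ 7.03026949e+01,  2.42817654e+01,  9.34276954e+01,  1.10991811e-03,
        6.23728772e+01, -1.08925811e+00]), 'joint_velocities': array([ 0.03807226, -0.12673777, -0.13692832,  0.07023184,  0.09262852,
       -0.0695574 ]), 'joint_torque': array([-2.33671117e-04, -5.58425009e+01, -2.82445264e+01,  2.73619531e-05,
        2.92983510e-03,  1.87270291e-05]), 'ee_pos': array([0.1992317 , 0.59183741, 0.21440038]), 'tcp_rot': array([[-9.47720723e-01,  3.19100582e-01, -5.00523887e-04],
       [ 3.19100972e-01,  9.47719766e-01, -1.34719500e-03],
       [ 4.44656717e-05, -1.43648228e-03, -9.99998967e-01]]), 'ft_force': array([-0.28053656,  0.41476332,  0.31695102]), 'ft_torque': array([-0.00585233, -0.00553962, -0.00470847]), 'grasp_force': 0.0, 'grip_width': 0.08536520365132605} 0.019
```

View pics/top0.png

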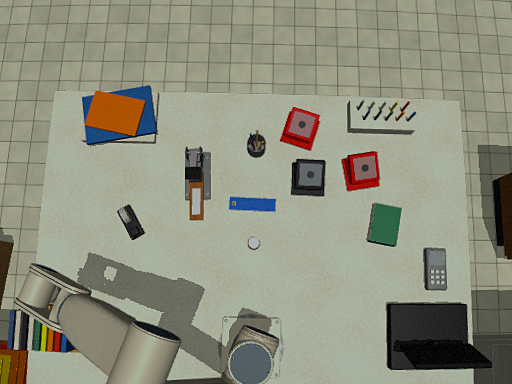

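View pics/side0.png

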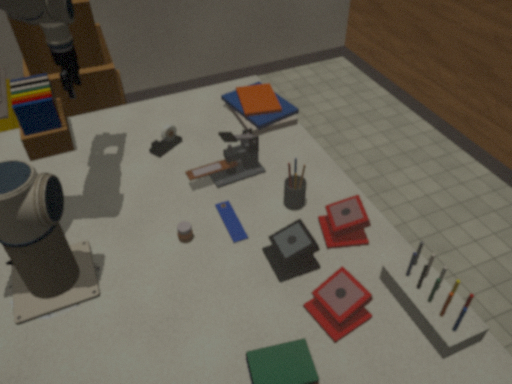

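The top view shows the press at about (196,170) with the brown sign at (196,203), the black camera at (308,177) and the pot at (256,143). It also shows the blue decoy at (252,204), the jar at (254,242), the tape at (130,222) and the red cameras at (300,128) and (361,170). The side view shows the sign at (208,170), the paddle at (232,138) and the glass at (292,240).

```bash
python3 - <<'E'
from h import *
def rect(P): 
    (c,s,a)=cv2.minAreaRect(P[:,:2].astype(np.float32)*1000); return np.round(c,1),np.round(s,1),round(a,2)
for n,box in(('top',dict(sign=(184,175,210,225),cam=(288,154,330,198),press=(180,140,215,205),jar=(243,232,264,252))),('side',dict(sign=(180,155,240,185),cam=(262,218,322,280),press=(205,125,268,188)))):
    z=np.load(n+'0.npz');p=z['p'];X=cloud(n,z['d']);hsv=cv2.cvtColor(p,cv2.COLOR_RGB2HSV)
    for k,(a,b,c,d) in box.items():
        x=X[b:d,a:c];h=hsv[b:d,a:c]
        if k=='sign':
            m=(abs(x[...,2]-.056)<.006)&(x[...,0]>.3)
            # brown or panel
            br=(h[...,1]>90)&(h[...,0]<25)&(x[...,2]>.03)
            print(n,'sign z-mask',m.sum(),rect(x[m]),'brown',br.sum(),rect(x[br]),'z',np.median(x[br][:,2]))
        if k=='cam':
            v=h[...,2].astype(int); g=(x[...,2]>.06)&(v>75)&(h[...,1]<60)
            G=x[g]; print(n,'glass',g.sum(),G.mean(0),rect(G))
            A=np.c_[G[:,:2]-G[:,:2].mean(0),np.ones(len(G))];co=np.linalg.lstsq(A,G[:,2],rcond=None)[0]
            print('  plane',co,'tilt',np.degrees(np.arctan(np.hypot(*co[:2]))),'az',np.degrees(np.arctan2(co[1],co[0])))
            hd=x[x[...,2]>.05]; print('  head',hd.mean(0),rect(hd))
        if k=='press':
            for lo,hi in((.005,.02),(.09,.11),(.145,.2)):
                m=(x[...,2]>lo)&(x[...,2]<hi)&(h[...,1]<90)
                if m.sum()>5: print(n,'press',lo,m.sum(),rect(x[m]),x[m].mean(0))
        if k=='jar':
            m=x[...,2]>.045; print('jar',x[m].mean(0))
p=np.load('top0.npz')['p'];q=np.load('side0.npz')['p']
a=cv2.resize(p[135:230,170:340],None,fx=4.6,fy=4.6,interpolation=2)[:,:782]
save('ct.png',a)
save('cs.png',cv2.resize(q[110:290,180:330],None,fx=3.3,fy=3.3,interpolation=2))
E
```

```text
top sign z-mask 411 (array([548.8, 219.5]), array([172.3,  46.9]), 2.65) brown 274 (array([412. , 149.3]), array([445.7, 110.4]), 26.74) z 0.05460452233814365
top glass 477 [ 0.63792119 -0.21010818  0.10993022] (array([ 463.1, -150.3]), array([119.7, 527.9]), 69.12)
  plane [-2.82797347  1.28299457  0.10993022] tilt 72.15041825277032 az 155.597161913816
  head [ 0.64047745 -0.20742994  0.1002718 ] (array([ 464.4, -148.8]), array([135.8, 524.5]), 71.27)
top press 0.005 552 (array([660.9, 227.1]), array([260.6, 136. ]), 2.27) [0.64621857 0.21274344 0.01074848]
top press 0.09 44 (array([664.4, 223.4]), array([ 47.1, 120.7]), 86.98) [0.65483362 0.21572713 0.10113594]
top press 0.145 276 (array([657.6, 226.1]), array([125.5,  59.2]), 1.81) [0.64199061 0.22297054 0.16152771]
jar [ 0.38484239 -0.00254192  0.05492525]
side sign z-mask 481 (array([561. , 217.9]), array([196.1,  56.3]), 1.32) brown 178 (array([553.1, 216.2]), array([173.8,  53.4]), 1.32) z 0.05488148556379645
side glass 636 [ 0.63642045 -0.22271528  0.10408022] (array([ 479.5, -565.5]), array([918. , 142.8]), 64.51)
  plane [-0.40590277 -1.01321564  0.10408022] tilt 47.50489655630283 az -111.83145724370276
  head [ 0.63747237 -0.23217727  0.0978077 ] (array([ 479.5, -565.5]), array([918. , 142.8]), 64.51)
side press 0.005 646 (array([674.8, 317.1]), array([372.6, 244.1]), 64.27) [0.64956299 0.21728506 0.01090985]
side press 0.09 259 (array([664.3, 220.3]), array([ 51. , 116.8]), 88.92) [0.65384392 0.21200866 0.09960993]
side press 0.145 271 (array([659.1, 223.9]), array([126.1,  67.3]), 3.5) [0.64593593 0.21852693 0.16033122]
```

View pics/ct.png

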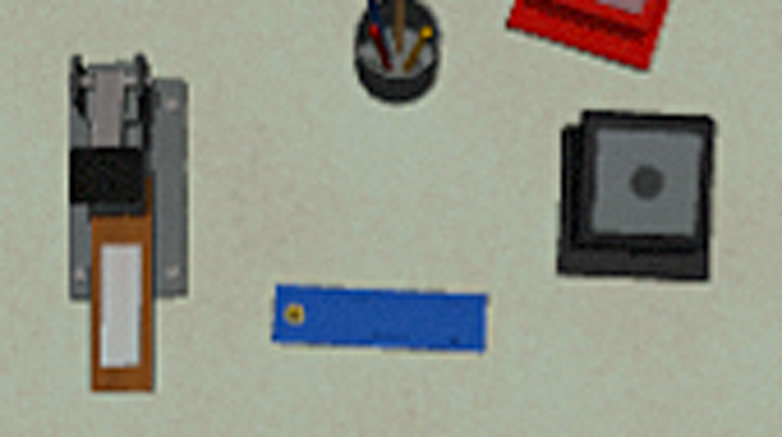

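View pics/cs.png

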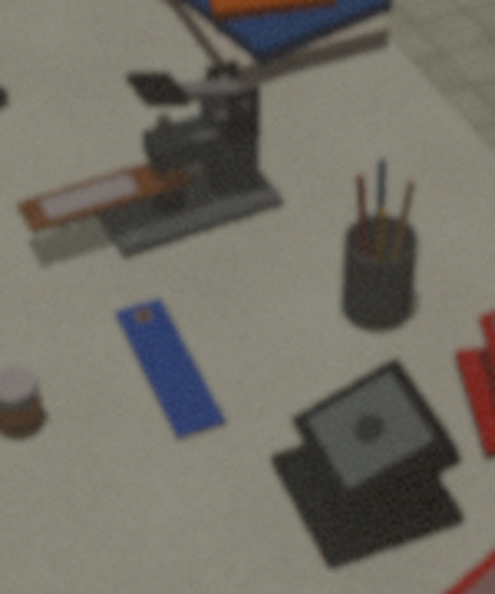

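The crops show the sign's front end at (92–154, 388) in the top crop, with the black pad at (107,175) and the lens at (647,183). The depth dropouts spoiled those fits, so I'll filter them and refine.

```bash
python3 - <<'E'
from h import *
def rect(P): 
    (c,s,a)=cv2.minAreaRect(P[:,:2].astype(np.float32)*1000); return np.round(c,1),np.round(s,1),round(a,2)
def fit(G):
    m=np.median(G,0);co=None;k=np.ones(len(G),bool)
    for _ in range(4):
        A=np.c_[G[:,:2]-m[:2],np.ones(len(G))];co=np.linalg.lstsq(A[k],G[k,2],rcond=None)[0];k=abs(A@co-G[:,2])<.005
    return m,co.round(4),k.sum(),'tilt %.1f az %.1f'%(np.degrees(np.arctan(np.hypot(*co[:2]))),np.degrees(np.arctan2(co[1],co[0])))
def cast(n,uv,h):
    c=arm.get_calibration(n);K=np.array([[c['fx'],0,c['cx']],[0,c['fy'],c['cy']],[0,0,1.]])
    s=cv2.undistortPoints(np.array(uv,float).reshape(-1,1,2),K,np.array([c['k1'],0,0,0,0.])).reshape(-1,2)
    R=np.array(c['R']);C=-R.T@np.array(c['t']);D=np.c_[s,np.ones(len(s))]@R
    return C+D*((h-C[2])/D[:,2])[:,None]
def big(m):
    c,_=cv2.findContours(m.astype(np.uint8),0,cv2.CHAIN_APPROX_NONE);return max(c,key=cv2.contourArea)
for n,bs,bc,bp in(('top',(184,160,210,225),(288,154,330,198),(180,160,206,185)),('side',(180,150,245,185),(262,212,322,285),(215,128,242,146))):
    z=np.load(n+'0.npz');p=z['p'];d=z['d'];X=cloud(n,d);h=cv2.cvtColor(p,cv2.COLOR_RGB2HSV).astype(int)
    ok=d>0
    def win(b): 
        w=np.zeros(d.shape,bool);w[b[1]:b[3],b[0]:b[2]]=1;return w
    # sign: colour mask, ray on z=.056
    m=win(bs)&(h[...,1]>90)&(h[...,0]<25)&(h[...,2]>60)
    c=big(m).reshape(-1,2);P=cast(n,c,.056);print(n,'sign',m.sum(),rect(P),P[:,0].min(),P[:,:2].min(0),P[:,:2].max(0))
    # side edges lines
    for x0 in(.49,.52,.55): 
        q=P[abs(P[:,0]-x0)<.008]; print('   x',x0,'y',q[:,1].min().round(4),q[:,1].max().round(4))
    lum=h[...,2]
    w=win(bc);head=w&ok&(X[...,2]>.05)&(X[...,2]<.15)
    t=80 if n=='top' else 60
    g=head&(lum>t)&(h[...,1]<80);g=cv2.morphologyEx(g.astype(np.uint8),cv2.MORPH_OPEN,np.ones((3,3)))>0
    cg=big(g);hull=cv2.convexHull(cg);r=cv2.minAreaRect(hull);M=cv2.moments(hull)
    uv=(M['m10']/M['m00'],M['m01']/M['m00']);print(n,'glass px',g.sum(),r,uv,'->',cast(n,[uv],.088))
    print('  fit glass',fit(X[g]),' head',fit(X[head]),rect(X[head]))
    corners=cv2.boxPoints(r);print('  corners',cast(n,corners,.088).round(3).tolist())
    # pad
    m=win(bp)&(lum<(60 if n=='top' else 70))&ok&(X[...,2]>.145)&(X[...,2]<.2)
    print(n,'pad',m.sum(),fit(X[m]),rect(X[m]))
    m=win(bp)&ok&(X[...,2]>.13)&(X[...,2]<.2); 
    m=ok&(X[...,2]>.005)&(X[...,2]<.018)&(abs(X[...,0]-.67)<.16)&(abs(X[...,1]-.21)<.065)&(h[...,1]<60)&(lum<150)
    m=cv2.morphologyEx(m.astype(np.uint8),cv2.MORPH_OPEN,np.ones((3,3)))>0
    print(n,'base',m.sum(),rect(X[m]))
z=np.load('top0.npz');X=cloud('top',z['d']);ok=z['d']>0
for nm,(a,b,c,e),lo in(('pot',(240,120,275,165),.08),('blue',(225,190,280,218),.003),('tape',(112,198,150,245),.03)):
    x=X[b:e,a:c][(ok&(X[...,2]>lo))[b:e,a:c]];print(nm,x.min(0).round(3),x.max(0).round(3))
E
```

```text
top sign 262 (array([553. , 219.8]), array([173.2,  45.9]), 2.57) 0.4663027458525239 [0.46630275 0.19315807] [0.64048842 0.24524457]
   x 0.49 y 0.1938 0.2398
   x 0.52 y 0.1951 0.2413
   x 0.55 y 0.1965 0.2428
top glass px 422 ((310.2189636230469, 174.27757263183594), (21.84459114074707, 21.668426513671875), 3.3664605617523193) (309.9750091877986, 174.06909224549796) -> [[ 0.642939   -0.20860365  0.088     ]]
  fit glass (array([ 0.64377359, -0.20953572,  0.08768419]), array([ 0.348 , -0.0233,  0.0883]), np.int64(298), 'tilt 19.2 az -3.8')  head (array([ 0.64346044, -0.20918939,  0.0868266 ]), array([ 0.3457, -0.0182,  0.0865]), np.int64(578), 'tilt 19.1 az -3.0') (array([ 646.5, -210.7]), array([111.4, 114.6]), 88.35)
  corners [[0.602, -0.166, 0.088], [0.686, -0.171, 0.088], [0.683, -0.253, 0.088], [0.599, -0.248, 0.088]]
top pad 207 (array([0.6186578 , 0.22199501, 0.16806996]), array([-0.3293,  0.0078,  0.1684]), np.int64(163), 'tilt 18.2 az 178.6') (array([624.1, 223.2]), array([60.2, 55.1]), 4.34)
top base 197 (array([643.1, 224.1]), array([183.6,  98.4]), 4.13)
side sign 178 (array([607. , 215.2]), array([47.9, 65.4]), 87.64) 0.5734689240399817 [0.57346892 0.19161512] [0.63967652 0.2396678 ]Traceback (most recent call last):
  File "<stdin>", line 26, in <module>
    return umr_minimum(a, axis, None, out, keepdims, initial, where)
ValueError: zero-size array to reduction operation minimum which has no identity
```

Everything agrees with the given sizes:

| Thing | Position (m) | Yaw |
|---|---|---|
| Sign centre | (0.5545, 0.220) | +2.6° |
| Ram | (0.6265, 0.223) | – |
| Pad | (0.6155, 0.2225, 0.168) | – |
| Glass | (0.643, -0.2085, 0.088) | -3.4° |

Next I move above the pad.

{"fn": "arm_command", "kwargs": {
  "deltas": [
    [0, 0, -7, -0.038, -0.016, 0, 0],
    [0, 0, -14, -0.076, -0.032, 0, 0],
    [0, 0, -21.2, -0.114, -0.048, 0, 0],
    [0, 0, -21.2, -0.152, -0.0645, 0, 0],
    [0, 0, -21.2, -0.19, -0.0805, 0, 0]
  ]
}}

```text
clock: 0.52
ee_pos: [0.3527, 0.4555, 0.2148]
tcp_rot: [[-0.999, -0.047, -0.0], [-0.047, 0.999, -0.001], [0.0, -0.0, -1.0]]
ft_force: [0.4, 0.6, -0.7]
grip_width: 0.0257
grasp_force: 0.0
```

```bash
cat > t.py <<'E'
from h import *
from scipy.spatial.transform import Rotation as Ro
def yawR(yaw,tilt=0): # sign axes: x fwd at yaw deg, tilted up by tilt; tool y = -sign y or +, tool z = -sign z
    S=(Ro.from_euler('z',yaw,degrees=True)*Ro.from_euler('y',-tilt,degrees=True)).as_matrix()
    return np.c_[-S[:,0],S[:,1],-S[:,2]]
def go(p,R):
    o=arm.observe();T=np.array(o['tcp_rot'])
    print('pos',np.round(o['ee_pos'],4),'F',np.round(o['ft_force'],1),'t',o['clock'],'w',round(o['grip_width'],4),o['grasp_force'])
    print('rot',Ro.from_matrix(T.T@R).as_rotvec(degrees=True).round(2),'shift',(T.T@(np.array(p)-o['ee_pos'])).round(4))
E
python3 -c "
from t import *
go((.6155,.2225,.222),yawR(2.6))"
```

```text
pos [0.3527 0.4555 0.2148] F [ 0.4  0.6 -0.7] t 0.5167 w 0.0257 0.0
rot [-0.03 -0.02  0.1 ] shift [-0.2515 -0.2451 -0.0072]
```

{"fn": "arm_command", "kwargs": {
  "deltas": [
    [0, 0, 0, -0.0286, -0.028, -0.0015, 0],
    [0, 0, 0, -0.0572, -0.056, -0.003, 0],
    [0, 0, 0, -0.0858, -0.084, -0.0045, 0],
    [0, 0, 0, -0.1144, -0.112, -0.006, 0],
    [0, 0, 0, -0.1425, -0.139, -0.0072, 0]
  ]
}}

```text
clock: 0.93
ee_pos: [0.5017, 0.3228, 0.2222]
tcp_rot: [[-0.999, -0.045, -0.0], [-0.045, 0.999, -0.0], [0.0, -0.0, -1.0]]
ft_force: [-0.2, 0.1, 0.3]
grip_width: 0.0004
grasp_force: 0.0
```

{"fn": "arm_command", "kwargs": {
  "deltas": [
    [0, 0, 0, -0.0286, -0.028, 0, 0],
    [0, 0, 0, -0.0572, -0.056, 0, 0],
    [0, 0, 0, -0.0858, -0.084, 0, 0],
    [0, 0, 0, -0.109, -0.106, 0, 0],
    [0, 0, 0, -0.109, -0.106, 0, 0]
  ]
}}

```text
clock: 1.35
ee_pos: [0.6183, 0.2194, 0.2219]
tcp_rot: [[-0.999, -0.041, 0.002], [-0.041, 0.999, -0.001], [-0.002, -0.001, -1.0]]
ft_force: [-0.4, 0.0, 0.0]
grip_width: -0.0001
grasp_force: 0.0
```

```bash
python3 -c "
from t import *
go((.6155,.2225,.222),yawR(2.6))"
```

```text
pos [0.6183 0.2194 0.2219] F [-0.4  0.   0. ] t 1.35 w -0.0001 0.0
rot [-0.06  0.1  -0.26] shift [ 0.0026  0.0032 -0.0001]
```

{"fn": "arm_command", "kwargs": {
  "deltas": [
    [0, 0, 0, 0.0026, 0.0032, 0.008, 0],
    [0, 0, 0, 0.0026, 0.0032, 0.016, 0],
    [0, 0, 0, 0.0026, 0.0032, 0.024, 0],
    [0, 0, 0, 0.0026, 0.0032, 0.032, 0],
    [0, 0, 0, 0.0026, 0.0032, 0.04, 0]
  ]
}}

```text
clock: 1.77
ee_pos: [0.6104, 0.2276, 0.1811]
tcp_rot: [[-0.999, -0.047, -0.001], [-0.047, 0.999, -0.0], [0.001, -0.0, -1.0]]
ft_force: [-0.3, -0.1, 0.2]
grip_width: -0.0001
grasp_force: 0.0
```

{"fn": "arm_command", "kwargs": {
  "deltas": [
    [0, 0, 0, 0, 0, 0.004, 0],
    [0, 0, 0, 0, 0, 0.008, 0],
    [0, 0, 0, 0, 0, 0.012, 0],
    [0, 0, 0, 0, 0, 0.016, 0],
    [0, 0, 0, 0, 0, 0.018, 0]
  ]
}}

```text
clock: 2.18
ee_pos: [0.6115, 0.2267, 0.1639]
tcp_rot: [[-0.999, -0.045, -0.0], [-0.045, 0.999, -0.0], [0.0, -0.0, -1.0]]
ft_force: [0.3, -0.7, -1.4]
grip_width: 0.0003
grasp_force: 0.0
```

```bash
python3 - <<'E'
from t import *
q,d=grab('side');p,d2=grab('top')
a=cv2.resize(q[90:195,170:290],None,fx=5,fy=5,interpolation=2)
save('c1.png',a)
go((.6155,.2225,.157),yawR(2.6))
E
```

```text
pos [0.6114 0.2266 0.164 ] F [ 0.2  0.1 -0.7] t 2.2833 w -0.0002 0.0
rot [-0.01 -0.03 -0.02] shift [-0.0039 -0.0043  0.007 ]
```

View pics/c1.png

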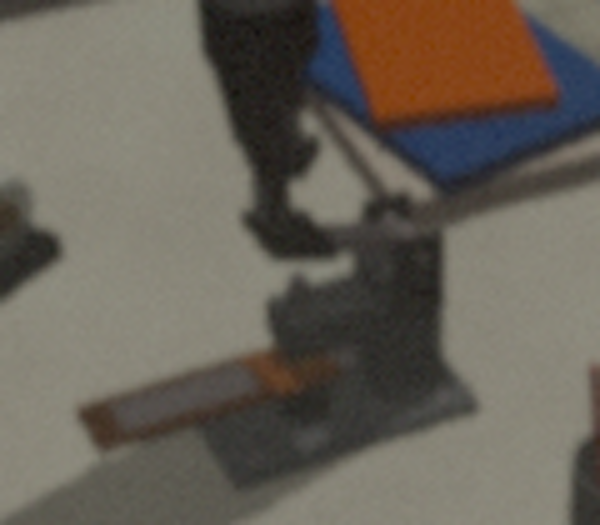

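The fingertips at (270,210) appear to be right over or on the pad at (290,235). The force reads about 0, so I'll press on and watch it.

{"fn": "arm_command", "kwargs": {
  "deltas": [
    [0, 0, 0, -0.002, -0.002, 0.002, 0],
    [0, 0, 0, -0.004, -0.004, 0.004, 0],
    [0, 0, 0, -0.004, -0.004, 0.006, 0]
  ]
}}

```text
clock: 2.53
ee_pos: [0.6164, 0.2225, 0.1585]
tcp_rot: [[-0.999, -0.045, 0.001], [-0.045, 0.999, 0.0], [-0.001, 0.0, -1.0]]
ft_force: [0.2, -0.0, 1.0]
grip_width: -0.0
grasp_force: 0.0
```

```bash
python3 - <<'E'
from t import *
o=arm.observe();print(o['joint_torque'].round(1),o['ft_force'],o['ft_torque'])
for n in('top','side'):
    p,d=grab(n);X=cloud(n,d);lum=p.max(-1)
    for nm,P in(('before',np.load(n+'0.npz')),('now',dict(p=p,d=d))):
        X=cloud(n,P['d']);l=P['p'].max(-1)
        m=(P['d']>0)&(X[...,0]>.585)&(X[...,0]<.645)&(abs(X[...,1]-.2225)<.035)&(X[...,2]>.115)&(X[...,2]<.19)&(l<75)
        Q=X[m];Q=Q[(abs(Q[:,1]-.2225)>.008)]
        for a in(.59,.60,.61,.62,.63):
            k=abs(Q[:,0]-a)<.005;print(n,nm,a,k.sum(),np.round(np.median(Q[k,2]),4) if k.sum() else '')
E
```

```text
[  0.1 -60.6 -26.5   0.    0.1  -0.1] [ 0.24623331 -0.04829224  0.99457115] [-0.02511398  0.00135781  0.00111327]
top before 0.59 3 0.174
top before 0.6 31 0.1716
top before 0.61 29 0.171
top before 0.62 29 0.1688
top before 0.63 31 0.1645
top now 0.59 0 
top now 0.6 0 
top now 0.61 0 
top now 0.62 0 
top now 0.63 0 
side before 0.59 0 
side before 0.6 19 0.1735
side before 0.61 15 0.1715
side before 0.62 23 0.1679
side before 0.63 17 0.1649
side now 0.59 0 
side now 0.6 13 0.1738
side now 0.61 27 0.1746
side now 0.62 22 0.1682
side now 0.63 12 0.1652
```

```bash
python3 - <<'E'
from t import *
go((.6155,.2225,.157),yawR(2.6))
for n in('side','top'):
    p,d=grab(n);X=cloud(n,d)
    m=(d>0)&(abs(X[...,0]-.616)<.09)&(abs(X[...,1]-.2225)<.08)
    for z in np.arange(.12,.30,.012):
        k=m&(abs(X[...,2]-z)<.006);Q=X[k]
        if len(Q)>3: print(n,round(z,3),len(Q),np.percentile(Q[:,:2],[3,50,97],axis=0).round(3).T.tolist())
save('c2.png',cv2.resize(p[90:200,150:260],None,fx=5,fy=5,interpolation=2))
E
```

```text
pos [0.6157 0.2226 0.158 ] F [-0.7 -0.6 -0.3] t 2.6333 w -0.0003 0.0
rot [-0.01 -0.03 -0.03] shift [ 0.0002 -0.0001  0.001 ]
side 0.12 71 [[0.619, 0.682, 0.702], [0.194, 0.215, 0.236]]
side 0.132 36 [[0.622, 0.693, 0.705], [0.193, 0.213, 0.251]]
side 0.144 91 [[0.658, 0.69, 0.705], [0.193, 0.218, 0.253]]
side 0.156 62 [[0.625, 0.652, 0.703], [0.193, 0.218, 0.248]]
side 0.168 95 [[0.596, 0.614, 0.641], [0.192, 0.208, 0.244]]
side 0.18 25 [[0.598, 0.605, 0.621], [0.198, 0.209, 0.234]]
side 0.192 23 [[0.604, 0.613, 0.623], [0.204, 0.209, 0.218]]
side 0.204 18 [[0.602, 0.609, 0.622], [0.205, 0.212, 0.22]]
side 0.216 19 [[0.601, 0.604, 0.62], [0.193, 0.214, 0.248]]
side 0.228 32 [[0.602, 0.604, 0.625], [0.179, 0.203, 0.251]]
side 0.24 42 [[0.598, 0.605, 0.621], [0.17, 0.204, 0.266]]
side 0.252 42 [[0.597, 0.603, 0.627], [0.16, 0.203, 0.268]]
side 0.264 69 [[0.596, 0.609, 0.628], [0.158, 0.171, 0.266]]
side 0.276 67 [[0.595, 0.605, 0.633], [0.17, 0.199, 0.234]]
side 0.288 39 [[0.604, 0.61, 0.632], [0.178, 0.183, 0.209]]
top 0.252 4 [[0.601, 0.605, 0.608], [0.262, 0.266, 0.268]]
top 0.264 22 [[0.599, 0.605, 0.626], [0.161, 0.269, 0.28]]
top 0.276 6 [[0.601, 0.605, 0.623], [0.161, 0.274, 0.279]]
```

View pics/c2.png

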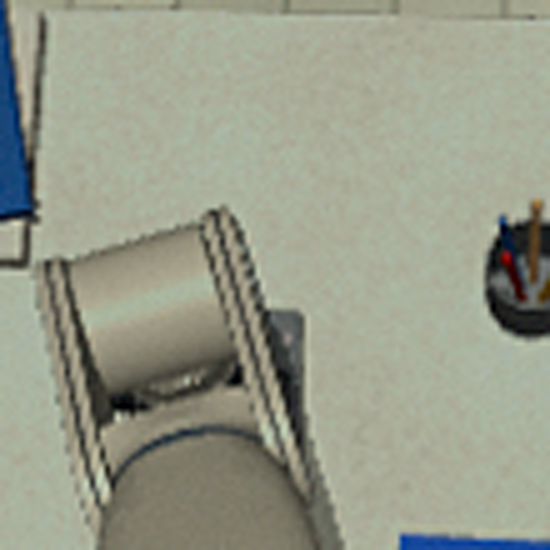

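The arm is in the right place in x and y, but the depth shows the pad still at rest. So the true fingertip height is higher than reported. I'll check the start frames for the same offset.

```bash
python3 - <<'E'
from t import *
z=np.load('side0.npz');X=cloud('side',z['d'])
m=(z['d']>0)&(abs(X[...,0]-.2)<.1)&(abs(X[...,1]-.592)<.1)&(X[...,2]>.1)
Q=X[m]
for a in np.arange(.13,.36,.012):
    k=Q[abs(Q[:,2]-a)<.006]
    if len(k)>1: print(round(a,3),len(k),np.percentile(k[:,:2],[3,50,97],axis=0).round(3).T.tolist())
E
```

```text
0.13 18 [[0.101, 0.111, 0.115], [0.611, 0.617, 0.679]]
0.142 15 [[0.102, 0.108, 0.115], [0.609, 0.616, 0.671]]
0.154 15 [[0.103, 0.112, 0.116], [0.61, 0.619, 0.667]]
0.166 20 [[0.101, 0.111, 0.115], [0.611, 0.617, 0.685]]
0.178 17 [[0.101, 0.108, 0.115], [0.611, 0.617, 0.657]]
0.19 19 [[0.101, 0.109, 0.116], [0.611, 0.616, 0.675]]
0.202 18 [[0.101, 0.113, 0.116], [0.612, 0.616, 0.682]]
0.214 52 [[0.101, 0.108, 0.115], [0.611, 0.639, 0.686]]
0.226 14 [[0.101, 0.109, 0.115], [0.622, 0.656, 0.69]]
0.238 6 [[0.182, 0.189, 0.219], [0.544, 0.549, 0.634]]
0.25 30 [[0.174, 0.204, 0.222], [0.538, 0.624, 0.636]]
0.262 46 [[0.177, 0.204, 0.223], [0.531, 0.625, 0.637]]
0.274 35 [[0.175, 0.193, 0.221], [0.532, 0.541, 0.635]]
0.286 28 [[0.169, 0.215, 0.227], [0.523, 0.628, 0.641]]
0.298 65 [[0.166, 0.185, 0.232], [0.517, 0.533, 0.648]]
0.31 58 [[0.167, 0.2, 0.231], [0.514, 0.55, 0.65]]
0.322 68 [[0.167, 0.193, 0.228], [0.519, 0.552, 0.645]]
0.334 76 [[0.168, 0.193, 0.219], [0.52, 0.551, 0.598]]
0.346 66 [[0.169, 0.186, 0.207], [0.52, 0.548, 0.578]]
0.358 48 [[0.168, 0.194, 0.234], [0.548, 0.556, 0.576]]
```

{"fn": "arm_command", "kwargs": {
  "deltas": [
    [0, 0, 0, 0, 0, 0.002, 0],
    [0, 0, 0, 0, 0, 0.004, 0],
    [0, 0, 0, 0, 0, 0.004, 0]
  ]
}}

```text
clock: 2.98
ee_pos: [0.6157, 0.223, 0.1545]
tcp_rot: [[-0.999, -0.045, 0.0], [-0.045, 0.999, 0.0], [-0.0, 0.0, -1.0]]
ft_force: [-1.8, 0.1, 4.8]
grip_width: -0.0
grasp_force: 2.1
```

Contact came at a reported z of about 0.157, so the true fingertips sit 30 mm higher than reported. The start frame agrees. I'll work with that offset (true TCP ≈ reported + 30 mm along the tool) and push down by force.

{"fn": "arm_command", "kwargs": {
  "deltas": [
    [0, 0, 0, 0, 0, 0.004, 0],
    [0, 0, 0, 0, 0, 0.008, 0],
    [0, 0, 0, 0, 0, 0.012, 0],
    [0, 0, 0, 0, 0, 0.016, 0],
    [0, 0, 0, 0, 0, 0.019, 0]
  ]
}}

```text
clock: 3.4
ee_pos: [0.6151, 0.2231, 0.1357]
tcp_rot: [[-0.999, -0.045, -0.001], [-0.045, 0.999, 0.0], [0.001, 0.0, -1.0]]
ft_force: [-5.4, -1.3, 9.0]
grip_width: -0.0002
grasp_force: 4.4
```

{"fn": "arm_command", "kwargs": {
  "deltas": [
    [0, 0, 0, 0, 0, 0.002, 0],
    [0, 0, 0, 0, 0, 0.004, 0],
    [0, 0, 0, 0, 0, 0.006, 0],
    [0, 0, 0, 0, 0, 0.006, 0]
  ]
}}

```text
clock: 3.73
ee_pos: [0.6147, 0.223, 0.1297]
tcp_rot: [[-0.999, -0.045, -0.002], [-0.045, 0.999, -0.0], [0.002, 0.0, -1.0]]
ft_force: [-5.6, -0.3, 10.4]
grip_width: -0.0
grasp_force: 5.1
```

{"fn": "arm_command", "kwargs": {
  "deltas": [
    [0, 0, 0, 0, 0, 0.002, 0],
    [0, 0, 0, 0, 0, 0.003, 0],
    [0, 0, 0, 0, 0, 0.003, 0]
  ]
}}

```text
clock: 3.98
ee_pos: [0.6148, 0.2231, 0.1271]
tcp_rot: [[-0.999, -0.045, -0.002], [-0.045, 0.999, -0.0], [0.002, 0.0, -1.0]]
ft_force: [-5.9, -0.7, 11.4]
grip_width: 0.0002
grasp_force: 5.8
```

{"fn": "arm_command", "kwargs": {
  "deltas": [
    [0, 0, 0, 0, 0, 0.001, 0],
    [0, 0, 0, 0, 0, 0.002, 0],
    [0, 0, 0, 0, 0, 0.002, 0]
  ]
}}

```text
clock: 4.23
ee_pos: [0.6147, 0.2231, 0.1252]
tcp_rot: [[-0.999, -0.045, -0.002], [-0.045, 0.999, 0.0], [0.002, 0.0, -1.0]]
ft_force: [-7.3, 0.3, 14.0]
grip_width: -0.0002
grasp_force: 6.5
```

{"fn": "arm_command", "kwargs": {
  "deltas": [
    [0, 0, 0, 0, 0, 0.001, 0],
    [0, 0, 0, 0, 0, 0.002, 0],
    [0, 0, 0, 0, 0, 0.002, 0]
  ]
}}

```text
clock: 4.48
ee_pos: [0.6146, 0.2231, 0.1233]
tcp_rot: [[-0.999, -0.045, -0.002], [-0.045, 0.999, -0.0], [0.002, 0.0, -1.0]]
ft_force: [-7.6, -1.2, 13.8]
grip_width: -0.0001
grasp_force: 6.8
```

```bash
python3 - <<'E'
from t import *
go((.6155,.2225,.157),yawR(2.6))
p,d=grab('side');X=cloud('side',d);l=p.max(-1)
m=(d>0)&(X[...,0]>.585)&(X[...,0]<.645)&(abs(X[...,1]-.2225)<.035)&(X[...,2]>.115)&(X[...,2]<.16)&(l<75)
Q=X[m]
for a in(.60,.61,.62,.63):
    k=abs(Q[:,0]-a)<.005;print(a,k.sum(),np.percentile(Q[k,2],[10,50,90]).round(4) if k.sum() else '')
E
```

```text
pos [0.6146 0.2231 0.1233] F [-7.6 -1.2 13.8] t 4.4833 w -0.0001 6.8406314961612225
rot [ 0.   -0.11 -0.01] shift [-0.0008 -0.0006 -0.0337]
0.6 40 [0.1343 0.1379 0.1499]
0.61 35 [0.1338 0.1408 0.1552]
0.62 21 [0.1355 0.1394 0.1531]
0.63 25 [0.1341 0.1379 0.1416]
```

{"fn": "arm_command", "kwargs": {
  "deltas": [
    [0, 0, 0, 0, 0, 0.001, 0],
    [0, 0, 0, 0, 0, 0.002, 0],
    [0, 0, 0, 0, 0, 0.002, 0]
  ]
}}

```text
clock: 4.78
ee_pos: [0.6146, 0.2231, 0.1223]
tcp_rot: [[-0.999, -0.045, -0.002], [-0.045, 0.999, -0.0], [0.002, 0.0, -1.0]]
ft_force: [-11.2, -1.2, 18.7]
grip_width: 0.0001
grasp_force: 9.5
```

{"fn": "arm_command", "kwargs": {
  "deltas": [
    [0, 0, 0, 0, 0, 0.001, 0],
    [0, 0, 0, 0, 0, 0.0015, 0],
    [0, 0, 0, 0, 0, 0.0015, 0]
  ]
}}

```text
clock: 5.03
ee_pos: [0.6146, 0.2231, 0.122]
tcp_rot: [[-0.999, -0.045, -0.002], [-0.045, 0.999, 0.0], [0.002, 0.0, -1.0]]
ft_force: [-13.6, -2.5, 27.2]
grip_width: 0.0003
grasp_force: 14.0
```

The force jumped to 27 N with no further travel, so the paddle is on its stop. I'll hold for about 0.8 s, then retract.

{"fn": "arm_command", "kwargs": {
  "deltas": [
    [0, 0, 0, 0, 0, 0, 0],
    [0, 0, 0, 0, 0, 0, 0],
    [0, 0, 0, 0, 0, 0, 0],
    [0, 0, 0, 0, 0, 0, 0],
    [0, 0, 0, 0, 0, 0, 0]
  ]
}}

```text
clock: 5.45
ee_pos: [0.6146, 0.2231, 0.122]
tcp_rot: [[-0.999, -0.045, -0.001], [-0.045, 0.999, 0.0], [0.001, 0.0, -1.0]]
ft_force: [-14.7, -1.7, 27.6]
grip_width: 0.0
grasp_force: 14.1
```

{"fn": "arm_command", "kwargs": {
  "deltas": [
    [0, 0, 0, 0, 0, 0, 0],
    [0, 0, 0, 0, 0, 0, 0],
    [0, 0, 0, 0, 0, 0, 0],
    [0, 0, 0, 0, 0, 0, 0],
    [0, 0, 0, 0, 0, 0, 0]
  ]
}}

```text
clock: 5.87
ee_pos: [0.6146, 0.2231, 0.1219]
tcp_rot: [[-0.999, -0.045, -0.002], [-0.045, 0.999, 0.0], [0.002, 0.0, -1.0]]
ft_force: [-14.3, -3.0, 27.0]
grip_width: -0.0003
grasp_force: 14.1
```

{"fn": "arm_command", "kwargs": {
  "deltas": [
    [0, 0, 0, 0, 0, -0.008, 0],
    [0, 0, 0, 0, 0, -0.018, 0],
    [0, 0, 0, 0, 0, -0.03, 0],
    [0, 0, 0, 0, 0, -0.045, 0],
    [0, 0, 0, 0, 0, -0.07, 0]
  ]
}}

```text
clock: 6.28
ee_pos: [0.6144, 0.2225, 0.1875]
tcp_rot: [[-0.999, -0.045, -0.003], [-0.045, 0.999, -0.001], [0.003, -0.001, -1.0]]
ft_force: [-0.7, 0.0, -0.2]
grip_width: 0.0002
grasp_force: 0.0
```

{"fn": "arm_command", "kwargs": {
  "deltas": [
    [0, 0, 0, 0.03, 0.001, 0, 0.5],
    [0, 0, 0, 0.06, 0.001, 0, 1],
    [0, 0, 0, 0.09, 0.001, 0, 1],
    [0, 0, 0, 0.093, 0, 0, 1],
    [0, 0, 0, 0.093, 0, 0, 1]
  ]
}}

```text
clock: 6.7
ee_pos: [0.5213, 0.2185, 0.1888]
tcp_rot: [[-0.999, -0.046, -0.001], [-0.046, 0.999, -0.0], [0.001, -0.0, -1.0]]
ft_force: [0.7, -0.1, 0.2]
grip_width: 0.0606
grasp_force: 0.0
```

```bash
python3 - <<'E'
from t import *
go((.523,.2184,.1),yawR(2.6))
p,d=grab('side');X=cloud('side',d);l=p.max(-1);save('s3.png',cv2.resize(p[60:220,150:330],None,fx=4,fy=4,interpolation=2)[:,:720])
m=(d>0)&(abs(X[...,0]-.62)<.025)&(abs(X[...,1]-.2225)<.035)&(X[...,2]>.115)&(X[...,2]<.19)&(l<75)
Q=X[m];print('pad z',np.median(Q[:,2]))
Q=X[(d>0)&(abs(X[...,0]-.523)<.06)&(abs(X[...,1]-.22)<.08)&(X[...,2]>.1)]
for a in np.arange(.14,.36,.01):
    k=Q[abs(Q[:,2]-a)<.005]
    if len(k)>1: print(round(a,3),len(k),np.percentile(k[:,:2],[3,50,97],axis=0).round(3).T.tolist())
E
```

```text
pos [0.5213 0.2185 0.1888] F [ 0.7 -0.1  0.2] t 6.7 w 0.0606 0.0
rot [-0.02 -0.05  0.04] shift [-0.0018 -0.0002  0.0888]
pad z 0.16700166405485706
0.21 16 [[0.509, 0.519, 0.531], [0.176, 0.212, 0.25]]
0.22 30 [[0.508, 0.518, 0.532], [0.172, 0.213, 0.252]]
0.23 30 [[0.509, 0.515, 0.533], [0.17, 0.181, 0.246]]
0.24 26 [[0.509, 0.516, 0.529], [0.169, 0.178, 0.251]]
0.25 13 [[0.509, 0.512, 0.517], [0.172, 0.247, 0.253]]
0.26 47 [[0.507, 0.516, 0.533], [0.153, 0.17, 0.265]]
0.27 37 [[0.506, 0.514, 0.534], [0.151, 0.175, 0.278]]
0.28 43 [[0.504, 0.512, 0.534], [0.149, 0.181, 0.274]]
0.29 49 [[0.503, 0.513, 0.533], [0.147, 0.158, 0.239]]
0.3 52 [[0.502, 0.515, 0.538], [0.147, 0.183, 0.228]]
0.31 71 [[0.502, 0.516, 0.539], [0.146, 0.179, 0.227]]
0.32 53 [[0.507, 0.519, 0.532], [0.151, 0.177, 0.202]]
0.33 25 [[0.503, 0.519, 0.532], [0.177, 0.182, 0.19]]
0.34 68 [[0.485, 0.514, 0.551], [0.178, 0.185, 0.211]]
0.35 73 [[0.485, 0.51, 0.554], [0.179, 0.187, 0.216]]
```

View pics/s3.png

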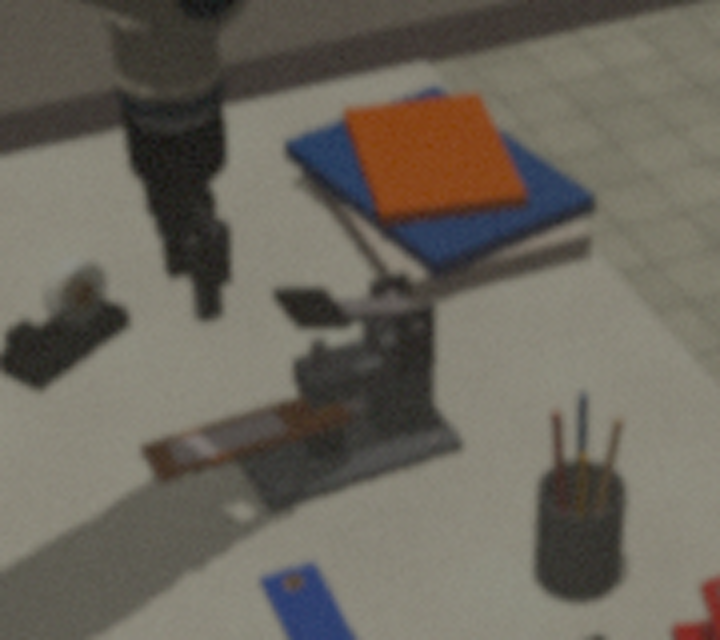

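The paddle is back up at pad z 0.167, and the gripper is over the sign. I'll descend with the fingers open.

{"fn": "arm_command", "kwargs": {
  "deltas": [
    [0, 0, 0, 0, 0, 0.03, 1],
    [0, 0, 0, 0, 0, 0.06, 1],
    [0, 0, 0, 0, 0, 0.09, 1],
    [0, 0, 0, 0, 0, 0.115, 1],
    [0, 0, 0, 0, 0, 0.13, 1]
  ]
}}

```text
clock: 7.17
ee_pos: [0.5231, 0.2183, 0.0558]
tcp_rot: [[-0.999, -0.045, -0.002], [-0.045, 0.999, -0.001], [0.002, -0.001, -1.0]]
ft_force: [-0.0, -0.0, 0.6]
grip_width: 0.0852
grasp_force: 0.0
```

{"fn": "arm_command", "kwargs": {
  "deltas": [
    [0, 0, 0, 0, 0, 0.008, 1],
    [0, 0, 0, 0, 0, 0.016, 1],
    [0, 0, 0, 0, 0, 0.024, 1],
    [0, 0, 0, 0, 0, 0.03, 1],
    [0, 0, 0, 0, 0, 0.03, 1]
  ]
}}

```text
clock: 7.58
ee_pos: [0.5228, 0.2186, 0.0282]
tcp_rot: [[-0.999, -0.045, -0.0], [-0.045, 0.999, -0.0], [0.0, -0.0, -1.0]]
ft_force: [-0.5, 0.9, 0.3]
grip_width: 0.0854
grasp_force: 0.0
```

```bash
python3 - <<'E'
from t import *
go((.523,.2184,.025),yawR(2.6))
p,d=grab('side');X=cloud('side',d);save('s4.png',cv2.resize(p[95:205,150:270],None,fx=5,fy=5,interpolation=2))
Q=X[(d>0)&(abs(X[...,0]-.523)<.03)&(abs(X[...,1]-.22)<.08)]
for a in np.arange(.02,.18,.01):
    k=Q[abs(Q[:,2]-a)<.005]
    if len(k)>1: print(round(a,3),len(k),np.percentile(k[:,:2],[3,50,97],axis=0).round(3).T.tolist())
E
```

```text
pos [0.5228 0.2186 0.0282] F [-0.5  0.9  0.3] t 7.5833 w 0.0854 0.0
rot [-0.01 -0.03 -0.01] shift [-0.0002 -0.0002  0.0032]
0.04 3 [[0.506, 0.517, 0.549], [0.202, 0.206, 0.207]]
0.05 58 [[0.495, 0.509, 0.546], [0.191, 0.211, 0.242]]
0.06 59 [[0.494, 0.514, 0.545], [0.166, 0.214, 0.259]]
0.07 25 [[0.509, 0.518, 0.526], [0.159, 0.254, 0.262]]
0.08 22 [[0.51, 0.52, 0.531], [0.158, 0.164, 0.262]]
0.09 14 [[0.51, 0.515, 0.524], [0.158, 0.256, 0.263]]
0.1 16 [[0.507, 0.513, 0.538], [0.144, 0.165, 0.272]]
0.11 39 [[0.509, 0.523, 0.535], [0.142, 0.148, 0.274]]
0.12 25 [[0.506, 0.514, 0.535], [0.143, 0.171, 0.247]]
0.13 37 [[0.504, 0.514, 0.535], [0.141, 0.174, 0.244]]
0.14 47 [[0.504, 0.519, 0.542], [0.142, 0.151, 0.223]]
0.15 54 [[0.503, 0.514, 0.54], [0.145, 0.176, 0.218]]
0.16 54 [[0.512, 0.523, 0.534], [0.147, 0.168, 0.184]]
0.17 22 [[0.494, 0.519, 0.537], [0.175, 0.181, 0.195]]
```

View pics/s4.png

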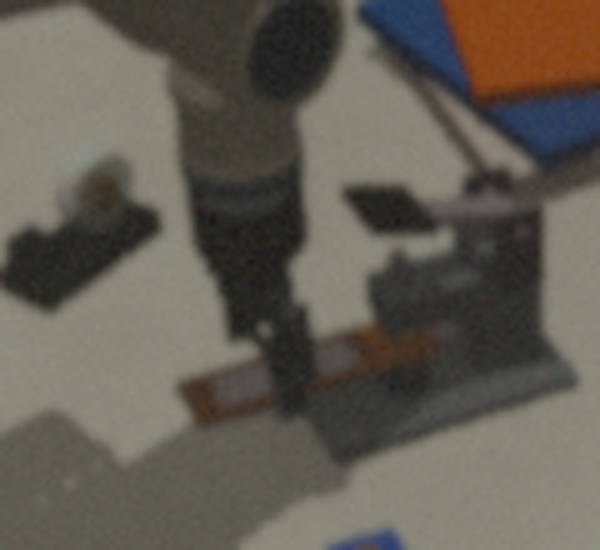

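The fingers straddle the sign, with the near finger at (290,370). I'll go 9 mm lower, then grip.

{"fn": "arm_command", "kwargs": {
  "deltas": [
    [0, 0, 0, 0, 0, 0.005, 1],
    [0, 0, 0, 0, 0, 0.009, 1],
    [0, 0, 0, 0, 0, 0.009, 0.6],
    [0, 0, 0, 0, 0, 0.009, 0.5],
    [0, 0, 0, 0, 0, 0.009, 0.4]
  ],
  "squeeze": 40
}}

```text
clock: 8.05
ee_pos: [0.5229, 0.2187, 0.02]
tcp_rot: [[-0.999, -0.045, 0.0], [-0.045, 0.999, 0.0], [-0.0, 0.0, -1.0]]
ft_force: [-0.5, 1.1, -0.3]
grip_width: 0.0517
grasp_force: 0.0
```

{"fn": "arm_command", "kwargs": {
  "deltas": [
    [0, 0, 0, 0, 0, 0, 0.3],
    [0, 0, 0, 0, 0, 0, 0.3],
    [0, 0, 0, 0, 0, 0, 0.3],
    [0, 0, 0, 0, 0, 0, 0.3],
    [0, 0, 0, 0, 0, 0, 0.3]
  ]
}}

```text
clock: 8.47
ee_pos: [0.5231, 0.2188, 0.0202]
tcp_rot: [[-0.999, -0.045, 0.001], [-0.045, 0.999, 0.0], [-0.001, 0.0, -1.0]]
ft_force: [-0.9, -0.1, 5.3]
grip_width: 0.0489
grasp_force: 41.7
```

Gripped. I'll lift 4 mm and draw it out.

{"fn": "arm_command", "kwargs": {
  "deltas": [
    [0, 0, 0, 0, 0, -0.003, 0.3],
    [0, 0, 0, 0, 0, -0.005, 0.3],
    [0, 0, 0, 0.01, 0, -0.005, 0.3],
    [0, 0, 0, 0.02, 0, -0.005, 0.3],
    [0, 0, 0, 0.03, 0, -0.005, 0.3]
  ]
}}

```text
clock: 8.88
ee_pos: [0.4912, 0.217, 0.0246]
tcp_rot: [[-0.999, -0.045, -0.001], [-0.045, 0.999, -0.0], [0.001, -0.0, -1.0]]
ft_force: [0.3, -0.8, -0.4]
grip_width: 0.0487
grasp_force: 41.4
```

{"fn": "arm_command", "kwargs": {
  "deltas": [
    [0, 0, 0, 0.01, 0, 0, 0.3],
    [0, 0, 0, 0.02, 0, 0, 0.3],
    [0, 0, 0, 0.033, 0, 0, 0.3],
    [0, 0, 0, 0.047, 0, 0, 0.3],
    [0, 0, 0, 0.06, 0, 0, 0.3]
  ]
}}

```text
clock: 9.3
ee_pos: [0.4312, 0.2144, 0.0248]
tcp_rot: [[-0.999, -0.045, -0.0], [-0.045, 0.999, -0.0], [0.0, -0.0, -1.0]]
ft_force: [0.1, 0.3, -1.1]
grip_width: 0.0489
grasp_force: 41.4
```

{"fn": "arm_command", "kwargs": {
  "deltas": [
    [0, 0, 0, 0.005, 0, -0.02, 0.3],
    [0, 0, 0, 0.01, 0, -0.05, 0.3],
    [0, 0, 0, 0.01, 0, -0.09, 0.3],
    [0, 0, 0, 0.01, 0, -0.13, 0.3],
    [0, 0, 0, 0.01, 0, -0.16, 0.3]
  ]
}}

```text
clock: 9.72
ee_pos: [0.4223, 0.2143, 0.1874]
tcp_rot: [[-0.999, -0.046, 0.002], [-0.046, 0.999, 0.001], [-0.002, 0.001, -1.0]]
ft_force: [0.1, -0.2, -0.3]
grip_width: 0.0492
grasp_force: 41.7
```

```bash
python3 - <<'E'
from t import *
# true tcp = reported + 30mm back along tool; sign mid at true TCP-ish
yg=-3.4;R=yawR(yg,20);S=np.c_[-R[:,0],R[:,1],-R[:,2]]
G=np.array([.643,-.2086,.088])
e=G+.11*S[:,2]          # eyelet underside, standoff start 110
tcp=e-S[:,0]*.1036+S[:,2]*.003
print('sign tcp target',tcp); go(tcp-.03*S[:,2],R)
p,d=grab('side');X=cloud('side',d);h=cv2.cvtColor(p,cv2.COLOR_RGB2HSV)
m=(d>0)&(h[...,1]>90)&(h[...,0]<25)&(X[...,2]>.1)&(abs(X[...,1]-.22)<.05)&(abs(X[...,0]-.5)<.15)
Q=X[m];print(len(Q),Q.min(0),Q.max(0),np.median(Q,0),np.polyfit(Q[:,0],Q[:,2],1))
E
```

```text
sign tcp target [ 0.50723895 -0.20053431  0.15875198]
pos [0.4223 0.2143 0.1874] F [ 0.1 -0.2 -0.3] t 9.7167 w 0.0492 41.650943756103516
rot [  1.09 -19.9    5.95] shift [-0.076  -0.4194  0.0567]
217 [0.36496233 0.17220902 0.21674405] [0.54162891 0.2402323  0.37484111] [0.49951827 0.20771718 0.2221302 ] [-0.02763296  0.2368223 ]
```

The sign is out and held level at about z 0.22. Next I carry it across at that height.

{"fn": "arm_command", "kwargs": {
  "deltas": [
    [0, 0, 0, -0.005, -0.025, 0, 0.3],
    [0, 0, 0, -0.012, -0.06, 0, 0.3],
    [0, 0, 0, -0.019, -0.096, 0, 0.3],
    [0, 0, 0, -0.026, -0.132, 0, 0.3],
    [0, 0, 0, -0.033, -0.168, 0, 0.3]
  ]
}}

```text
clock: 10.18
ee_pos: [0.4626, 0.0466, 0.1845]
tcp_rot: [[-0.999, -0.046, -0.0], [-0.046, 0.999, 0.0], [0.0, 0.0, -1.0]]
ft_force: [0.6, -0.3, -0.7]
grip_width: 0.049
grasp_force: 41.7
```

{"fn": "arm_command", "kwargs": {
  "deltas": [
    [0, 0, 0, -0.007, -0.036, 0, 0.3],
    [0, 0, 0, -0.014, -0.072, 0, 0.3],
    [0, 0, 0, -0.021, -0.108, 0, 0.3],
    [0, 0, 0, -0.028, -0.144, 0, 0.3],
    [0, 0, 0, -0.034, -0.175, 0, 0.3]
  ]
}}

```text
clock: 10.6
ee_pos: [0.5048, -0.1273, 0.1844]
tcp_rot: [[-0.999, -0.045, -0.0], [-0.045, 0.999, -0.0], [0.0, -0.0, -1.0]]
ft_force: [0.0, 1.4, -0.4]
grip_width: 0.049
grasp_force: 41.7
```

{"fn": "arm_command", "kwargs": {
  "deltas": [
    [0.2, -4, 1.2, -0.003, -0.025, 0, 0.3],
    [0.4, -8, 2.4, -0.006, -0.05, 0, 0.3],
    [0.6, -12, 3.6, -0.009, -0.07, 0, 0.3],
    [0.9, -16, 4.8, -0.009, -0.076, 0, 0.3],
    [1.09, -19.9, 5.95, -0.009, -0.076, 0, 0.3]
  ]
}}

```text
clock: 11.02
ee_pos: [0.5173, -0.2025, 0.1847]
tcp_rot: [[-0.937, 0.063, 0.343], [0.059, 0.998, -0.024], [-0.344, -0.002, -0.939]]
ft_force: [-0.2, 0.1, -0.6]
grip_width: 0.0491
grasp_force: 41.7
```

{"fn": "arm_command", "kwargs": {
  "deltas": [
    [0, 0, 0, 0, 0, 0, 0.3],
    [0, 0, 0, 0, 0, 0, 0.3]
  ]
}}

```text
clock: 11.18
ee_pos: [0.5163, -0.2004, 0.1842]
tcp_rot: [[-0.94, 0.06, 0.337], [0.057, 0.998, -0.02], [-0.338, -0.0, -0.941]]
ft_force: [0.8, 0.8, 0.5]
grip_width: 0.0486
grasp_force: 41.7
```

```bash
cat > m.py <<'E'
from t import *
yg=-3.4;R=yawR(yg,20);S=np.c_[-R[:,0],R[:,1],-R[:,2]]
G=np.array([.643,-.2086,.088])
def meas(f=None):
    for n in('top','side'):
        p,d=grab(n);X=cloud(n,d);h=cv2.cvtColor(p,cv2.COLOR_RGB2HSV)
        L=(X-G)@S  # glass coordinates
        m=(d>0)&(h[...,1]>90)&(h[...,0]<25)&(h[...,2]>50)&(abs(L[...,1])<.06)&(L[...,0]>-.21)&(L[...,0]<.06)&(L[...,2]>.02)&(L[...,2]<.25)
        m=cv2.morphologyEx(m.astype(np.uint8),cv2.MORPH_OPEN,np.ones((2,2)))>0
        Q=L[m];z=np.median(Q[:,2]);Q=Q[abs(Q[:,2]-z)<.02]
        A=np.c_[Q[:,:2],np.ones(len(Q))];k=np.ones(len(Q),bool)
        for _ in range(4): co=np.linalg.lstsq(A[k],Q[k,2],rcond=None)[0];k=abs(A@co-Q[:,2])<.005
        Q=Q[k]; r=cv2.minAreaRect((Q[:,:2]*1000).astype(np.float32))
        print(n,len(Q),'tiltxy deg',np.degrees(np.arctan(co[:2])).round(1),'z@0',co[2].round(4),'zmed',np.median(Q[:,2]).round(4),'rect',np.round(r[0],1),np.round(r[1],1),round(r[2],1),'x',np.percentile(Q[:,0],[1,99]).round(4),'y far end',np.percentile(Q[Q[:,0]>-.03,1],[2,98]).round(4))
        if f: save(f+n+'.png',cv2.resize(p,None,fx=1.5,fy=1.5))
E
python3 - <<'E'
from m import *
tcp=G+.11*S[:,2]-S[:,0]*.1036+S[:,2]*.003
go(tcp-.03*S[:,2],R); meas('a')
E
```

```text
pos [ 0.5163 -0.2004  0.1842] F [0.8 0.8 0.5] t 11.1833 w 0.0486 41.678667068481445
rot [-0.02 -0.25 -0.04] shift [ 0.0169 -0.0006  0.0509]
top 213 tiltxy deg [ 0.7 -0.9] z@0 0.1684 zmed 0.1683 rect [-23.3  -2.3] [108.5  46.9] 0.8 x [-0.0731  0.03  ] y far end [-0.0249  0.0203]
side 410 tiltxy deg [-0.2  0.1] z@0 0.1686 zmed 0.1687 rect [-51.   -6.1] [173.9  47. ] 0.7 x [-0.1369  0.0354] y far end [-0.0278  0.0158]
```

The sign is parallel to the glass within 1°, with its underside about 162 mm off it. To cancel calibration bias, I'll measure the glass in the side view too.

```bash
python3 - <<'E'
from m import *
for n,b in(('top',(288,150,332,200)),('side',(262,212,322,285))):
    z=np.load(n+'0.npz');X=cloud(n,z['d']);L=(X-G)@S;h=cv2.cvtColor(z['p'],cv2.COLOR_RGB2HSV).astype(int)
    w=np.zeros(L.shape[:2],bool);w[b[1]:b[3],b[0]:b[2]]=1
    w&=(z['d']>0)&(abs(L[...,2])<.015)&(abs(L[...,0])<.065)&(abs(L[...,1])<.065)
    t,_=cv2.threshold(h[...,2][w].astype(np.uint8).reshape(-1,1),0,255,cv2.THRESH_OTSU)
    g=(w&(h[...,2]>t)).astype(np.uint8);c=max(cv2.findContours(g,0,1)[0],key=cv2.contourArea)
    g=cv2.drawContours(np.zeros_like(g),[c],-1,1,-1)>0; g&=w
    Q=L[g];A=np.c_[Q[:,:2],np.ones(len(Q))];co=np.linalg.lstsq(A,Q[:,2],rcond=None)[0]
    for nm,q in(('glass',Q),('head',L[w])):
        r=cv2.minAreaRect((q[:,:2]*1000).astype(np.float32));print(n,nm,t,len(q),np.round(r[0],1),np.round(r[1],1),round(r[2],1),'mean',q.mean(0).round(4))
    print('  tilt',np.degrees(np.arctan(co[:2])).round(2),'z0',co[2].round(4))
E
```

```text
top glass 68.0 495 [-0.1 -2. ] [84.9 86.5] 4.7 mean [ 0.0003 -0.0007 -0.0003]
top head 68.0 849 [-1.6 -2. ] [110.5 111.3] 1.7 mean [-0.001  -0.0014 -0.0012]
  tilt [-0.21  0.63] z0 -0.0003
side glass 65.0 715 [-0.2 -0.1] [83.5 89. ] 1.8 mean [-0.0001 -0.0026 -0.0005]
side head 65.0 1313 [-0.6 -3.9] [109.6 113. ] 1.9 mean [-0.0007 -0.0093 -0.0017]
  tilt [ 0.05 -0.02] z0 -0.0005
```

{"fn": "arm_command", "kwargs": {
  "deltas": [
    [0, 0, -0.3, 0.008, 0.001, 0.01, 0.3],
    [0, 0, -0.6, 0.016, 0.001, 0.03, 0.3],
    [0, 0, -0.6, 0.016, 0.001, 0.05, 0.3],
    [0, 0, -0.6, 0.016, 0.001, 0.065, 0.3],
    [0, 0, -0.6, 0.016, 0.001, 0.075, 0.3]
  ]
}}

```text
clock: 11.7
ee_pos: [0.5293, -0.2, 0.1076]
tcp_rot: [[-0.94, 0.048, 0.339], [0.044, 0.999, -0.02], [-0.339, -0.004, -0.941]]
ft_force: [0.1, -0.2, 0.5]
grip_width: 0.0492
grasp_force: 41.7
```

{"fn": "arm_command", "kwargs": {
  "deltas": [
    [0, 0, 0, 0, 0, 0.008, 0.3],
    [0, 0, 0, 0, 0, 0.016, 0.3],
    [0, 0, 0, 0, 0, 0.022, 0.3],
    [0, 0, 0, 0, 0, 0.027, 0.3],
    [0, 0, 0, 0, 0, 0.027, 0.3]
  ]
}}

```text
clock: 12.12
ee_pos: [0.5376, -0.2011, 0.0829]
tcp_rot: [[-0.939, 0.05, 0.34], [0.045, 0.999, -0.021], [-0.34, -0.004, -0.94]]
ft_force: [-0.3, -1.4, 0.4]
grip_width: 0.049
grasp_force: 41.7
```

{"fn": "arm_command", "kwargs": {
  "deltas": [
    [0, 0, 0, 0, 0, 0, 0.3],
    [0, 0, 0, 0, 0, 0, 0.3],
    [0, 0, 0, 0, 0, 0, 0.3]
  ]
}}

```text
clock: 12.37
ee_pos: [0.5376, -0.2014, 0.084]
tcp_rot: [[-0.939, 0.05, 0.341], [0.046, 0.999, -0.021], [-0.341, -0.005, -0.94]]
ft_force: [-0.1, 0.8, -0.1]
grip_width: 0.0486
grasp_force: 41.7
```

```bash
python3 - <<'E'
from m import *
tcp=G+.06*S[:,2]-S[:,0]*.1036+S[:,2]*.003
go(tcp-.03*S[:,2],R); meas('b')
E
```

```text
pos [ 0.5376 -0.2014  0.084 ] F [-0.1  0.8 -0.1] t 12.3667 w 0.0486 41.681538820266724
rot [-0.07 -0.04  0.59] shift [ 0.003  -0.0009 -0.0007]
top 178 tiltxy deg [ 1.  -2.9] z@0 0.0678 zmed 0.0672 rect [-36.6  -1.8] [105.6  45.8] 0.8 x [-0.0863  0.0159] y far end [-0.0235  0.0211]
side 385 tiltxy deg [-0.2  0.6] z@0 0.0671 zmed 0.0672 rect [-66.8  -6. ] [174.4  47.2] 2.7 x [-0.1532  0.0191] y far end [-0.0256  0.017 ]
```

View pics/bside.png

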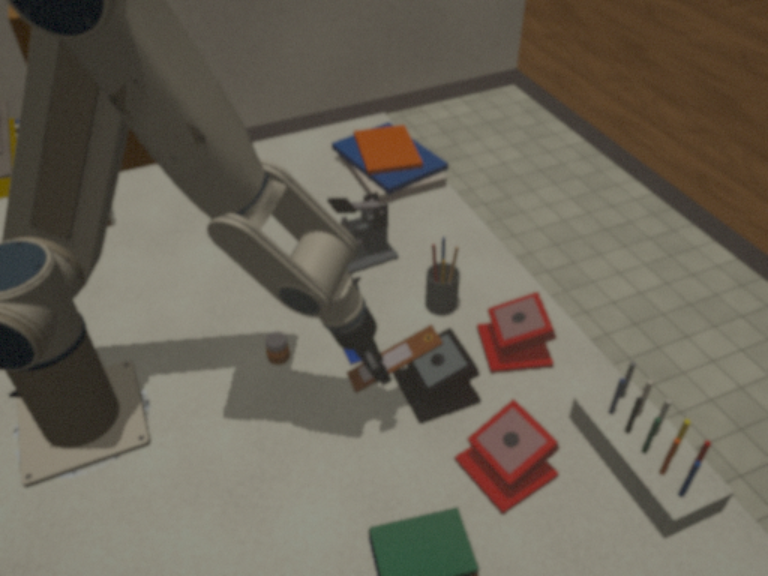

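The side view shows the sign at (395,358), clear above the black camera, with the eyelet at (430,337), its high end. The jar and pot haven't moved. Measured against the glass, the eyelet is within about 2 mm of the middle and the underside about 61 mm off. One small trim, then I hand in.

{"fn": "arm_command", "kwargs": {
  "deltas": [
    [0, 0, 0, 0, 0.001, 0.001, 0.3],
    [0, 0, 0, 0, 0.001, 0.001, 0.3],
    [0, 0, 0, 0, 0.001, 0.001, 0.3],
    [0, 0, 0, 0, 0.001, 0.001, 0.3],
    [0, 0, 0, 0, 0.001, 0.001, 0.3]
  ]
}}

```text
clock: 12.88
ee_pos: [0.5379, -0.2003, 0.0825]
tcp_rot: [[-0.939, 0.05, 0.34], [0.046, 0.999, -0.021], [-0.341, -0.004, -0.94]]
ft_force: [0.1, -0.0, 0.0]
grip_width: 0.0489
grasp_force: 41.7
```

```bash
python3 -c "
from rig import arm
o=arm.observe();print(o['ee_pos'],o['grasp_force'],o['joint_velocities'].round(1));print(arm.finish_job())"
```

```text
[ 0.5379211  -0.20027096  0.08254826] 41.681973338127136 [ 0.   0.  -0.   0.1 -0.   0. ]
the job is handed in; nothing more can be done
None
```

I pressed the paddle to its stop, held it about 0.8 s and let it spring back up; the sign is now drawn out and held about 60 mm off the tilted glass, eyelet within about 2 mm of its middle, and the job was handed in at about 13 s (no verdict was returned).

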